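# Square a tip box up in the locating corner

### The job

Get the pipette tip box ready for automatic pipetting: slide it across the worktop, without lifting or tipping it, until it sits square and flush against both bars of the metal corner fence, its long back side (the hinge side) along the longer bar. The small amber bottle and the small white bottle stand in the way; put both upright in the shallow steel tray, and leave everything else where it stands.

Things in the scene. Friction and masses are not known exactly. Their poses are not given: they have to be found in the camera images.
- tip_box: Closed pipette tip box, green base, clear lid fixed shut, 0.25 kg, loose, too wide to grip. Origin at the centre of its underside. Base 88 mm along x by 124 mm along y, upright walls to 45 mm high; the lid above (to 85 mm) stands out 2 mm farther all round. Its +x side is the long hinge side, at the start roughly away from the robot. Slides easily; a hard push against the bars tips it.
- fence: L-shaped corner fence, fixed: two aluminium bars 40 mm high, 12 mm thick. Origin at the inner corner, at worktop height. Longer bar: inner face on x = 0, from y = 0 to -140 mm, then a 25 mm lead-in flared away. Shorter bar: inner face on y = 0, from x = 0 to -70 mm. Low foot strips outside. The box goes in the quadrant -x, -y: flush, its origin is at x -44, y -62 mm here, axes parallel.
- tray: Shallow open steel tray, fixed, 165 mm along its x by 92 mm along its y, rim 14 mm high, walls and floor 4 mm. Origin at the centre of its underside, z up.
- amber_bottle_center (a point): Centre (half-way up, 47.5 mm above its foot) of the small amber bottle with black cap: 44 mm diameter body up to 77 mm, cap 25 mm diameter up to 95 mm, 0.13 kg. Stands upright in the corner or just in front of it. (The larger amber bottle of the same form is a bystander.)
- white_bottle_center (a point): Centre (half-way up, 39 mm above its foot) of the small white bottle: 38 mm diameter body up to 50 mm, narrowing to a cap 24 mm in diameter from 59 to 78 mm high, 0.08 kg. Stands upright in the corner or just in front of it.
- wash_bottle: Bystander: white wash bottle with red cap, 72 mm diameter, 165 mm high. Origin at the centre of its foot.
- beaker: Bystander: clear beaker, 71 mm diameter, 88 mm high. Origin at the centre of its foot.
- big_bottle: Bystander: large amber bottle with black cap, 58 mm diameter, 125 mm high. Origin at the centre of its foot.
- timer: Bystander: flat bench timer, 62 x 62 x 20 mm, lying between the robot and the corner. Origin at the centre of its underside.
- petri_dish: Bystander: petri dish, 54 mm diameter, 16 mm high. Origin at the centre of its underside.
- marker: Bystander: marker pen, 140 mm long along its y, 14 mm thick, lying along the far edge of the worktop. Origin under its centre.

How it is judged:
At the end, for the whole second after the job is handed in: The tip box rests flat with its base within 2.8 mm of both fence bars and parallel to them within 0.025 rad (1.4 degrees), its long side along the longer bar; both small bottles stand upright (within 3 degrees) on the floor of the tray; everything is at rest (x of tip_box in the frame of fence between -0.0468 and -0.041 m and y of tip_box in the frame of fence between -0.0648 and -0.059 m and angle between the x axis of tip_box and the x axis of fence, either way round below 0.025 rad and angle between tip_box's own z axis and vertical below 0.02 rad and linear speed of tip_box below 0.01 m/s and x of amber_bottle_center in the frame of tray between -0.075 and 0.075 m and y of amber_bottle_center in the frame of tray between -0.04 and 0.04 m and angle between each of amber_bottle_center, white_bottle_center's own z axis and vertical below 0.05 rad and height (world z) of amber_bottle_center below 0.056 m and x of white_bottle_center in the frame of tray between -0.075 and 0.075 m and y of white_bottle_center in the frame of tray between -0.04 and 0.04 m and height (world z) of white_bottle_center below 0.048 m); the robot touches nothing.
It fails at once if the tip box is lifted off the worktop or tipped (height (world z) of tip_box above 0.012 m or angle between tip_box's own z axis and vertical above 0.2 rad).
It fails at once if a bystander (wash bottle, beaker, big amber bottle, timer, petri dish or marker) is moved more than 20 mm (distance of any of wash_bottle, beaker, big_bottle, timer, petri_dish, marker from where it was at the start of the episode above 0.02 m).
It also fails if it takes over 72 s, if anything falls off the work surface, if the arm or the gripper's body presses on something with over 40 N, if the wrist force passes 120 N, or if a joint passes its speed limit or range.

### The arm

A 7-joint arm with a two-finger parallel gripper is mounted at the origin on the work surface; the furniture and walls round the work are solid. World frame = base frame: x ahead of the robot, y to its left, z up, the work surface at z = 0. Lengths are in m, angles in rad, forces in N, time in s.
With the tool pointing down it reaches from about 0.425 to 0.825 m from the base axis. Payload 3.6 kg.
Tool frame: the origin (TCP) lies on the centre line of the jaws, within the pads' length; the fingertips stand 11 mm ahead of it and the grasp point (between the pads) lies 8 mm behind it (arm.tip_extent is the distance from the TCP to the fingertips, in m); z points along the fingers, y is the line along which they close (so a half turn about z gives the same grasp; the last joint's range is limited). The gripper opens to 85 mm and grips with 20 to 120 N. Pads are 22 mm wide; open, the fingers measure 114 mm over their backs; the gripper's body (76 mm by 85 mm) begins 54 mm behind the grasp point. The pads swing forward as they close: fully open they stand 13 mm farther back than shut.
Start: joints at [-1.147, 0.615, -0.013, 1.423, 0.008, 1.103, -0.04], TCP at [0.283, 0.585, 0.242] pointing down, gripper open.
Joint ranges: [-3.12, 3.12], [-0.3, 2.06], [-1.34, 1.32], [0.26, 2.42], [-1.36, 4.5], [0.01, 1.98], [-2.84, 2.84]. Speed limits (rad/s): [2.79, 2.79, 3.14, 3.14, 3.14, 3.14, 3.14].

### API

Orientations are given as a unit quaternion [x, y, z, w].
In Python, from station import arm gives the robot as it stands.
- The arm moves only by the tool step_arm, never from a script. Its argument "rows" is text: rows parted by semicolons, each of 5 numbers parted by spaces: the shift along the tool's x, y, z in m, then the turn about the tool's z in rad, then the opening, from 0 (shut) to 1 (fully open). A call has 1 to 10 rows; each row is the pose to reach, as a shift and turn from the pose commanded when the call began, along the tool's axes at that moment; what a row does not reach only later rows make up. A row lasts 1/12 s, in which the tool goes at most 41.7 mm and 7.16 degrees, less where a joint would pass 70% of its speed; a pose out of reach is approached as far as the arm can. A call with a gripper value outside its range is refused whole. The fingers move at their own pace and stop on an object; the grip force is fixed at half the most. Time passes only in rows, so rows that repeat a pose let the fingers close. It gives the time, the measured TCP pose, the force, the opening and the grip force at its end, in the units of the state.
- arm.get_state(): the state, without advancing time (a new reading comes with each control period).
- arm.read_camera(name): name is "scene" or "top"; returns the picture (400x640x3 uint8, red, green, blue); there is no depth.
- arm.camera_model(name): a dict with "camera_matrix" (3x3 intrinsics, pixels), "R" (3x3) and "t" (3): a world point X has camera coordinates R X + t. Camera axes: x right, y down, z forward; pixel columns grow to the right and rows downward; lengths in m; the calibration is good to about 2 mm. A picture is of the moment at which its call begins. camera_model takes no time and is no camera call.
- arm.job_done(): hands the job in; it is judged then, once.
Trained networks look in the newest picture that a camera, given by its name, has taken for a name from the list of things; names that differ only in an ending like _2 or _b are one class to them, and where a whole thing is asked for, a point or a joint stands for the part that bears it (a point fixed in the world has none). Each returns a list of dicts, best first, with "conf" (0 to 1); they miss things now and then, are a little off and sometimes report something else, mostly with a low value. They report only what shows in the picture. A call takes as long as a camera call.
- arm.look_for(camera, name): "position" ([x, y, z] in m, in world coordinates, good to about 4 mm: the middle of the surface that is visible of it).
- arm.masks_of(camera, name): "region" (400x640 bool, what is visible of it).
- arm.place_of(camera, name): "position" ([x, y, z] in m, in world coordinates, good to about 4 mm: a listed point, or the origin of a listed thing).
The state is a dict: "time_s": time; "q": joint angles; "joint_vel": joint speeds; "effort": joint torques, N m; "tool_pos": TCP position; "tool_rot": TCP orientation; "ft_force": force on the tool from outside, world axes, zero at the start; "wrist_torque": the same for the moment, N m; "gripper_width": opening from 0.0 (shut) to 1.0 (fully open); "gripper_force": force on a finger pad.
Only numpy, scipy, OpenCV 4.12 (cv2) and the standard library are available. Lean on these libraries where they do the work, as an engineer would, in place of code of your own. Each camera call takes 0.05 s, during which the arm holds its last target. There are 200 camera calls.

## Working session

There is one attempt and no reset: what is moved stays moved. The work goes in short steps, Python scripts to look and compute and a tool call to move; the robot and the scene stay as the last step left them, time stands still between calls to the robot, and variables do not carry over. Pictures are saved under pics/ and viewed, at most 10 in all, crops included, and the job is handed in when it is done.

Besides the shell and the picture viewer there is one more tool, called after ">>>" in YAML: its name, and indented under it one key for each argument. step_arm: Moves the arm, as the interface text tells. Its arguments: {"type":"object","properties":{"rows":{"type":"string"}},"required":["rows"]}

```bash
mkdir -p pics; ls; python3 - <<'E'
from station import arm
import cv2,numpy as np
s=arm.get_state();print(s['time_s'],s['tool_pos'],s['tool_rot'],s['gripper_width'],arm.tip_extent)
for c in ["scene","top"]:
    cv2.imwrite(f"pics/{c}0.png",arm.read_camera(c)[:,:,::-1])
    for n in ["tip_box","fence","tray","amber_bottle_center","white_bottle_center","wash_bottle","beaker","big_bottle","timer","petri_dish","marker"]:
        r=arm.place_of(c,n);print(c,n,[(np.round(d['position'],4).tolist(),round(d['conf'],2)) for d in r[:3]])
    m=arm.camera_model(c);print(np.round(-m['R'].T@m['t'],3))
E
```

```text
pics
0.0 [0.28230211 0.58466579 0.24111783] [ 2.22985271e-01  9.74820940e-01 -1.27858370e-03 -2.61068237e-04] 1.0031982119937413 0.011
scene tip_box [([0.4936, -0.1487, 0.0005], 0.74)]
scene fence [([0.5805, 0.1897, 0.0025], 0.58)]
scene tray [([0.5326, -0.3234, -0.0008], 0.54)]
scene amber_bottle_center [([0.5465, 0.0403, 0.0469], 0.64), ([0.3891, 0.2581, 0.002], 0.45)]
scene white_bottle_center [([0.5278, 0.1454, 0.0417], 0.85), ([0.3766, 0.0563, -0.0048], 0.3)]
scene wash_bottle []
scene beaker []
scene big_bottle [([0.3318, 0.2116, 0.0018], 0.89)]
scene timer [([0.3752, 0.0545, -0.0014], 0.83), ([0.5806, 0.188, 0.0011], 0.65)]
scene petri_dish [([0.3898, 0.2573, -0.0006], 0.87)]
scene marker [([0.5286, 0.1441, 0.04], 0.73), ([0.6163, -0.1008, 0.0007], 0.65)]
[-0.508  0.629  0.678]
top tip_box [([0.4967, -0.1485, -0.0033], 0.58)]
top fence [([0.5828, 0.1898, -0.0028], 0.69)]
top tray [([0.5346, -0.3244, -0.0008], 0.95)]
top amber_bottle_center [([0.5489, 0.0429, 0.0488], 0.74), ([0.5347, -0.3231, -0.0016], 0.52)]
top white_bottle_center [([0.5275, 0.144, 0.0379], 0.54)]
top wash_bottle [([0.3536, -0.3526, -0.0002], 0.72)]
top beaker [([0.2869, -0.284, 0.0002], 0.72), ([0.6206, -0.1008, 0.0023], 0.3)]
top big_bottle [([0.3291, 0.2071, 0.0], 0.9), ([0.4949, -0.1468, -0.0058], 0.67)]
top timer [([0.3795, 0.055, 0.0025], 0.82)]
top petri_dish [([0.393, 0.2563, -0.0027], 0.88)]
top marker [([0.6236, -0.1016, -0.0014], 0.65)]
[ 0.375 -0.027  1.344]
```

View pics/top0.png

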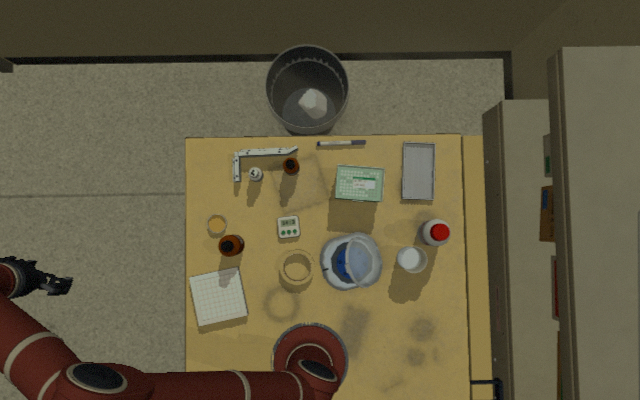

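View pics/scene0.png

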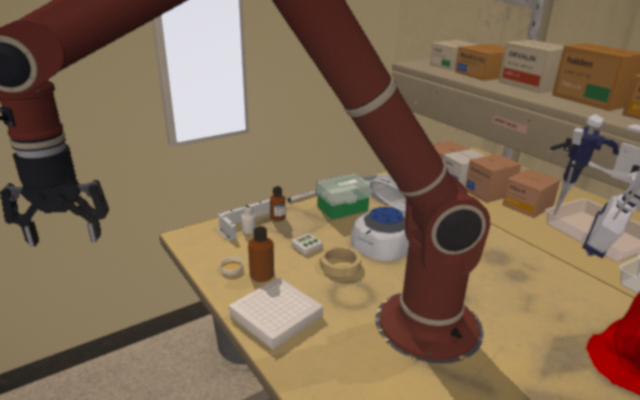

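The top view shows the fence corner near (236,153), white bottle (255,174), amber bottle (291,166), box (360,183) and tray (418,171). Next I'll refine the fence, box and tray poses.

```bash
cat > h.py <<'E'
from station import arm
import cv2,numpy as np
from scipy.optimize import minimize
def proj(c,P):
    m=arm.camera_model(c);p=(np.atleast_2d(P)@np.array(m['R']).T+m['t'])@np.array(m['camera_matrix']).T
    return p[:,:2]/p[:,2:]
def boxpts(x0,x1,y0,y1,z0,z1): return np.array([[x,y,z] for x in(x0,x1) for y in(y0,y1) for z in(z0,z1)])
def place(p,P):
    c,s=np.cos(p[2]),np.sin(p[2]);return np.c_[P[:,0]*c-P[:,1]*s+p[0],P[:,0]*s+P[:,1]*c+p[1],P[:,2]]
def sil(c,p,parts,S=4):
    im=np.zeros((400*S,640*S),np.uint8)
    for P in parts:
        h=cv2.convexHull(((proj(c,place(p,P))+.5)*S).astype(np.float32));cv2.fillConvexPoly(im,np.round(h).astype(np.int32),255)
    return cv2.resize(im,(640,400),interpolation=cv2.INTER_AREA)/255.
def fit(masks,p0,parts):
    f=lambda q:sum(((sil(c,[q[0]/100,q[1]/100,q[2]/10],parts)-m)**2).sum() for c,m in masks.items())
    q0=np.array([p0[0]*100,p0[1]*100,p0[2]*10])
    r=minimize(f,q0,method='Nelder-Mead',options=dict(initial_simplex=q0+np.vstack([np.zeros(3),np.diag([1,1,1.])]),xatol=.005,fatol=.1))
    return [r.x[0]/100,r.x[1]/100,r.x[2]/10],r.fun/sum(m.sum() for m in masks.values())
BOX=[boxpts(-.044,.044,-.062,.062,0,.045),boxpts(-.046,.046,-.064,.064,.045,.085)]
TRAY=[boxpts(-.0825,.0825,-.046,.046,0,.014)]
FEN=[boxpts(0,.012,-.14,.012,0,.04),boxpts(-.07,.012,0,.012,0,.04)]
def mask(c,n):
    r=arm.masks_of(c,n);return r[0]['region'].astype(float) if r else None
E
python3 - <<'E'
from h import *
im=arm.read_camera("top");cv2.imwrite("pics/crop0.png",cv2.resize(im[130:210,225:445,::-1],None,fx=3.6,fy=3.6,interpolation=cv2.INTER_CUBIC))
arm.read_camera("scene")
for n,p0,parts in [("tip_box",[.495,-.148,0.05],BOX),("tray",[.534,-.324,0],TRAY),("fence",[.581,.19,.08],FEN)]:
    ms={c:mask(c,n) for c in("top","scene")}
    for cs in(["top"],["scene"],["top","scene"]):
        d={c:ms[c] for c in cs if ms[c] is not None}
        if d: print(n,cs,np.round(fit(d,p0,parts)[0],4),fit(d,p0,parts)[1])
    if ms['top'] is not None: np.save(n+".npy",ms['top'])
E
```

```text
tip_box ['scene'] [ 0.4933 -0.145  -0.0931] 0.016705507694254662
tip_box ['top', 'scene'] [ 0.4933 -0.145  -0.0931] 0.016705507694254662
tray ['top'] [ 0.5327 -0.3248 -0.0569] 0.038224212904862595
tray ['scene'] [ 0.6748 -0.3847 -0.7354] 10.692237093135441
tray ['top', 'scene'] [ 0.5326 -0.325  -0.0582] 0.4672580640518765
fence ['top'] [0.5804 0.1868 0.0459] 0.23952540565570826
fence ['scene'] [0.5767 0.1912 0.0456] 0.3043477757423615
fence ['top', 'scene'] [0.5798 0.1877 0.0373] 0.28659927981955924
```

View pics/crop0.png

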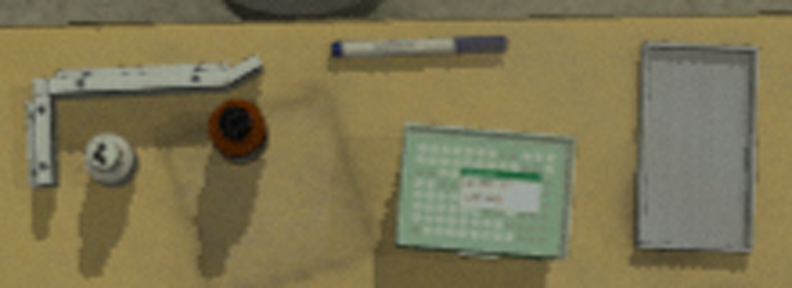

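```bash
cat >> h.py <<'E'
def fence(w,a,h=.003):
    d=np.array([np.sin(a),-np.cos(a)])*.025;n=np.array([np.cos(a),np.sin(a)])*.012
    b=[np.array([0,-.14]),np.array([0,-.14])+d,np.array([0,-.14])+d+n,np.array([0,-.14])+n]
    F=list(FEN)+[np.array([[*q,z] for q in b for z in(0,.04)])]
    if w>0: F+=[boxpts(.012,.012+w,-.14,.012,0,h),boxpts(-.07,.0,.012,.012+w,0,h)]
    return F
E
python3 - <<'E'
from h import *
T=arm.read_camera("top");S=arm.read_camera("scene")
ms={c:mask(c,"fence") for c in("top","scene")}
for w in(0,.01,.02):
  for a in(.5,):
    for cs in(["top"],["scene"],["top","scene"]):
      r=fit({c:ms[c] for c in cs},[.5804,.189,.045],fence(w,a));print(w,a,cs,np.round(r[0],4),round(r[1],3))
bm=mask("top","tip_box")
if bm is not None: r=fit({"top":bm},[.494,-.146,-.09],BOX);print("box",r)
# overlay
p=fit(ms,[.5804,.189,.045],fence(.01,.5))[0]
def ov(p,parts,col):
    for P in parts: cv2.polylines(big,[np.round((cv2.convexHull((proj("top",place(p,P))).astype(np.float32))-[225,130]+.5)*4*3.6).astype(np.int32)],True,col,1,cv2.LINE_AA,shift=2)
big=cv2.resize(T[130:210,225:445,::-1],None,fx=3.6,fy=3.6,interpolation=cv2.INTER_CUBIC)
ov(p,fence(.01,.5),(0,0,255));ov([.4933,-.145,-.0931],BOX,(255,0,0));ov([.5327,-.3248,-.057],TRAY,(255,0,255))
big2=cv2.resize(S[170:250,190:410,::-1],None,fx=3.6,fy=3.6,interpolation=cv2.INTER_CUBIC)
for q,parts in((p,fence(.01,.5)),([.4933,-.145,-.0931],BOX)):
  for P in parts: cv2.polylines(big2,[np.round((cv2.convexHull((proj("scene",place(q,P))).astype(np.float32))-[190,170]+.5)*4*3.6).astype(np.int32)],True,(0,0,255),1,cv2.LINE_AA,shift=2)
cv2.imwrite("pics/ov0.png",np.vstack([big,big2]))
E
```

```text
0 0.5 ['top'] [ 0.583   0.1869 -0.0023] 0.197
0 0.5 ['scene'] [0.5722 0.1991 0.1015] 0.294
0 0.5 ['top', 'scene'] [0.5802 0.1897 0.0321] 0.307
0.01 0.5 ['top'] [0.5818 0.1849 0.0049] 0.106
0.01 0.5 ['scene'] [0.5746 0.1958 0.0885] 0.267
0.01 0.5 ['top', 'scene'] [0.5815 0.1875 0.0129] 0.248
0.02 0.5 ['top'] [0.5751 0.1829 0.0502] 0.357Traceback (most recent call last):
  File "<stdin>", line 7, in <module>
  File "h.py", line 18, in fit
    r=minimize(f,q0,method='Nelder-Mead',options=dict(initial_simplex=q0+np.vstack([np.zeros(3),np.diag([1,1,1.])]),xatol=.005,fatol=.1))
    res = _minimize_neldermead(fun, x0, args, callback, bounds=bounds,
                               **options)
    fsim[j] = func(sim[j])
              ~~~~^^^^^^^^
    fx = function(np.copy(x), *(wrapper_args + args))
  File "h.py", line 16, in <lambda>
    f=lambda q:sum(((sil(c,[q[0]/100,q[1]/100,q[2]/10],parts)-m)**2).sum() for c,m in masks.items())
               ~~~^^^^^^^^^^^^^^^^^^^^^^^^^^^^^^^^^^^^^^^^^^^^^^^^^^^^^^^^^^^^^^^^^^^^^^^^^^^^^^^^^^
  File "h.py", line 16, in <genexpr>
    f=lambda q:sum(((sil(c,[q[0]/100,q[1]/100,q[2]/10],parts)-m)**2).sum() for c,m in masks.items())
                     ~~~^^^^^^^^^^^^^^^^^^^^^^^^^^^^^^^^^^^^^
  File "h.py", line 13, in sil
    h=cv2.convexHull(((proj(c,place(p,P))+.5)*S).astype(np.float32));cv2.fillConvexPoly(im,np.round(h).astype(np.int32),255)
                       ~~~~^^^^^^^^^^^^^^
  File "h.py", line 5, in proj
    m=arm.camera_model(c);p=(np.atleast_2d(P)@np.array(m['R']).T+m['t'])@np.array(m['camera_matrix']).T
ValueError: time passes only in moves, steps and waits
```

```bash
sed -i 's/^def proj(c,P):/import functools\n@functools.lru_cache\ndef CM(c): return arm.camera_model(c)\ndef proj(c,P):/; s/m=arm.camera_model(c);p=/m=CM(c);p=/' h.py
python3 - <<'E'
from h import *
T=arm.read_camera("top");S=arm.read_camera("scene")
ms={c:mask(c,"fence") for c in("top","scene")}
ms={c:m for c,m in ms.items() if m is not None}
np.savez("fm.npz",**ms,T=T,S=S)
for w,a in((.01,.5),(.007,.5),(.013,.5),(.01,.6),(.01,.4)):
    r=fit({"top":ms["top"]},[.581,.186,.02],fence(w,a));print(w,a,np.round(r[0],4),round(r[1],3))
p=fit({"top":ms["top"]},[.581,.186,.02],fence(.01,.5))[0]
bm=mask("top","tip_box");b=[.4933,-.145,-.0931]
if bm is not None: r=fit({"top":bm},[.494,-.146,-.09],BOX);print("box",r);b=r[0]
out=[]
for c,I,x0,y0,x1,y1,L in(("top",T,225,130,445,205,[(p,fence(.01,.5)),(b,BOX),([.5327,-.3248,-.057],TRAY)]),("scene",S,190,165,410,245,[(p,fence(.01,.5)),(b,BOX)])):
  g=cv2.resize(I[y0:y1,x0:x1,::-1],None,fx=3.6,fy=3.6,interpolation=cv2.INTER_CUBIC)
  for q,parts in L:
    for P in parts: cv2.polylines(g,[np.round((cv2.convexHull(proj(c,place(q,P)).astype(np.float32))-[x0,y0]+.5)*4*3.6).astype(np.int32)],True,(0,0,255),1,cv2.LINE_AA,shift=2)
  out.append(g)
cv2.imwrite("pics/ov0.png",np.vstack(out)[:598])
E
```

```text
0.01 0.5 [0.5802 0.1848 0.0196] 0.116
0.007 0.5 [0.5813 0.1848 0.0065] 0.198
0.013 0.5 [0.5796 0.1839 0.0152] 0.083
0.01 0.6 [0.5808 0.1843 0.0117] 0.117
0.01 0.4 [0.5803 0.1845 0.0231] 0.117
box ([np.float64(0.4930766130509536), np.float64(-0.1510358762232349), np.float64(-0.08191239208724235)], np.float64(0.055791428182312336))
```

View pics/ov0.png

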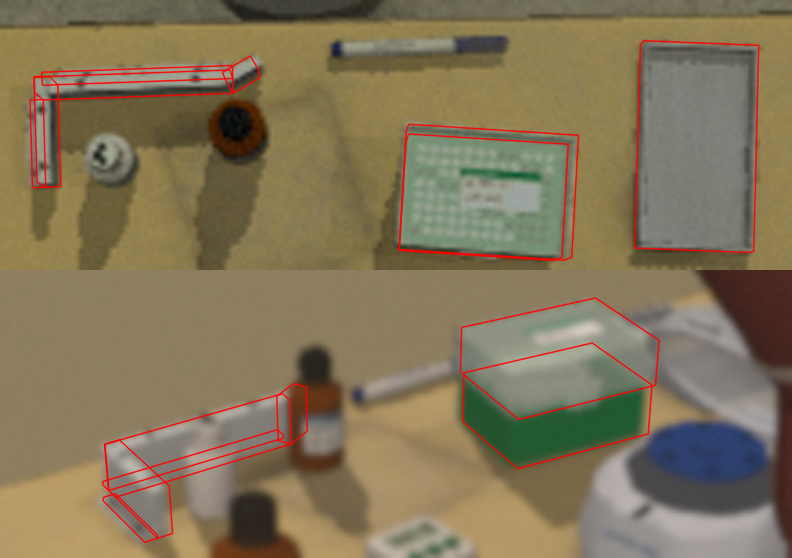

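Fits are good to a few mm: fence ≈ (0.5815, 0.188, yaw 0.035), box ≈ (0.493, -0.147, yaw -0.087) and tray ≈ (0.533, -0.325, yaw -0.057). The overlay shows the red fence outline a few crop pixels down and right of the real bar at (50,95). Next I'll work out the move to the amber bottle.

```bash
cat > go.py <<'E'
# usage: go.py x y z psi_deg [x y z psi ...]: shifts in present tool axes to world targets
import sys,numpy as np
from station import arm
from scipy.spatial.transform import Rotation as Ro
s=arm.get_state();R=Ro.from_quat(s['tool_rot'][:4]).as_matrix();p=np.array(s['tool_pos'])
psi=np.degrees(np.arctan2(R[1,1],R[0,1]));print("t",s['time_s'],"pos",p.round(4),"psi",psi.round(2),"tilt",np.round(R[:2,2],4),"w",round(s['gripper_width'],3),"F",np.round(s['ft_force'],1))
v=list(map(float,sys.argv[1:]))
for i in range(0,len(v),4):
    d=R.T@(np.array(v[i:i+3])-p);t=-np.radians((v[i+3]-psi+90)%180-90)
    print("shift",d.round(4),"turn",t.round(4),"rows",np.ceil(max(np.linalg.norm(d)/.0417,abs(t)/.125)))
E
python3 go.py 0.5477 0.0416 0.18 88 0.5477 0.0416 0.044 88
```

```text
t 2.05 pos [0.2826 0.5853 0.2423] psi 64.23 tilt [-0.     -0.0001] w 1.0 F [-0.  -0.2 -0.4]
shift [-0.4751 -0.3744  0.0623] turn -0.4148 rows 15.0
shift [-0.4751 -0.3744  0.1983] turn -0.4148 rows 16.0
```

>>> step_arm:
  rows: "-0.3 -0.236 0.04 -0.41 1;-0.3 -0.236 0.04 -0.41 1;-0.3 -0.236 0.04 -0.41 1;-0.3 -0.236 0.04 -0.41 1;-0.3 -0.236 0.04 -0.41 1;-0.3 -0.236 0.04 -0.41 1;-0.3 -0.236 0.04 -0.41 1;-0.3 -0.236 0.04 -0.41 1;-0.3 -0.236 0.04 -0.41 1;-0.3 -0.236 0.04 -0.41 1"

```text
time_s: 2.88
tool_pos: [0.4538, 0.2332, 0.2018]
tool_rot: [0.026, 1.0, -0.003, 0.001]
ft_force: [0.5, -0.0, 0.4]
gripper_width: 0.997
gripper_force: 0.0
```

```bash
python3 go.py 0.5477 0.0416 0.16 88
```

```text
t 2.8833 pos [0.4538 0.2332 0.2018] psi 87.0 tilt [ 0.0013 -0.0064] w 0.997 F [ 0.5 -0.   0.4]
shift [-0.1037 -0.1862  0.0432] turn -0.0175 rows 6.0
```

>>> step_arm:
  rows: "-0.103 -0.186 0.042 0 1;-0.103 -0.186 0.042 0 1;-0.103 -0.186 0.042 0 1;-0.103 -0.186 0.042 0 1;-0.103 -0.186 0.042 0 1;-0.103 -0.186 0.042 0 1;-0.103 -0.186 0.042 0 1;-0.103 -0.186 0.042 0 1"

```text
time_s: 3.55
tool_pos: [0.5455, 0.053, 0.1602]
tool_rot: [0.02, 1.0, 0.0, -0.0]
ft_force: [-0.2, 1.1, 0.3]
gripper_width: 1.004
gripper_force: 0.0
```

```bash
python3 go.py 0.5477 0.0416 0.044 88; python3 - <<'E'
from h import *
for n in["amber_bottle_center","white_bottle_center"]:
  for c in["scene","top"]:
    arm.read_camera(c);print(n,c,[(np.round(d['position'],4).tolist(),round(d['conf'],2)) for d in arm.place_of(c,n)])
E
```

```text
t 3.55 pos [0.5455 0.053  0.1602] psi 87.68 tilt [-0.0006  0.001 ] w 1.004 F [-0.2  1.1  0.3]
shift [-0.0027 -0.0114  0.1162] turn -0.0057 rows 3.0
amber_bottle_center scene [([0.5456, 0.0366, 0.0478], 0.64)]
amber_bottle_center top [([0.5796, 0.1879, 0.0003], 0.16)]
white_bottle_center scene [([0.5258, 0.1436, 0.0397], 0.93), ([0.5838, 0.1861, -0.0015], 0.2)]
white_bottle_center top [([0.5273, 0.1446, 0.0372], 0.46)]
```

>>> step_arm:
  rows: "-0.002 -0.012 0.02 0 1;-0.002 -0.012 0.04 0 1;-0.002 -0.012 0.07 0 1;-0.002 -0.012 0.1 0 1;-0.002 -0.012 0.116 0 1;-0.002 -0.012 0.116 0 1;-0.002 -0.012 0.116 0 0.3;-0.002 -0.012 0.116 0 0.3;-0.002 -0.012 0.116 0 0.3;-0.002 -0.012 0.116 0 0.3"

```text
time_s: 4.78
tool_pos: [0.5486, 0.0408, 0.0462]
tool_rot: [0.02, 1.0, 0.0, 0.002]
ft_force: [-0.3, 0.1, 2.2]
gripper_width: 0.488
gripper_force: 60.5
```

```bash
python3 go.py 0.547 0.040 0.044 88
```

```text
t 4.7833 pos [0.5486 0.0408 0.0462] psi 87.73 tilt [0.0039 0.0006] w 0.488 F [-0.3  0.1  2.2]
shift [ 0.0016 -0.0008  0.0022] turn -0.0047 rows 1.0
```

```bash
python3 go.py 0.568 -0.327 0.172 88 0.568 -0.327 0.051 88
```

```text
t 4.7833 pos [0.5486 0.0408 0.0462] psi 87.73 tilt [0.0039 0.0006] w 0.488 F [-0.3  0.1  2.2]
shift [-0.0344 -0.3666 -0.1259] turn -0.0047 rows 10.0
shift [-0.0339 -0.3667 -0.0049] turn -0.0047 rows 9.0
```

>>> step_arm:
  rows: "0 0 -0.03 0 0.3;0 0 -0.07 0 0.3;0 0 -0.11 0 0.3;0 0 -0.125 0 0.3;-0.003 -0.04 -0.125 0 0.3;-0.006 -0.08 -0.125 0 0.3;-0.009 -0.12 -0.125 0 0.3;-0.01 -0.16 -0.125 0 0.3;-0.01 -0.19 -0.125 0 0.3;-0.01 -0.21 -0.125 0 0.3"

```text
time_s: 5.62
tool_pos: [0.5477, -0.1754, 0.1702]
tool_rot: [0.023, 1.0, -0.002, 0.0]
ft_force: [-0.6, 0.0, -0.7]
gripper_width: 0.487
gripper_force: 61.5
```

```bash
python3 go.py 0.568 -0.327 0.172 88 0.568 -0.327 0.051 88
```

```text
t 5.6167 pos [ 0.5477 -0.1754  0.1702] psi 87.38 tilt [ 0.0006 -0.0035] w 0.487 F [-0.6  0.  -0.7]
shift [-0.0272 -0.1505 -0.0012] turn -0.0108 rows 4.0
shift [-0.0271 -0.1501  0.1198] turn -0.0108 rows 5.0
```

>>> step_arm:
  rows: "-0.01 -0.04 0 0 0.3;-0.02 -0.08 0 0 0.3;-0.027 -0.12 0 0 0.3;-0.027 -0.145 0 0 0.3;-0.027 -0.148 0 0 0.3;-0.027 -0.148 0 0 0.3;-0.027 -0.148 0 0 0.3"

```text
time_s: 6.2
tool_pos: [0.5699, -0.3176, 0.1696]
tool_rot: [0.02, 1.0, 0.001, 0.0]
ft_force: [-0.2, 0.3, -1.5]
gripper_width: 0.487
gripper_force: 61.5
```

```bash
python3 go.py 0.568 -0.327 0.051 88
```

```text
t 6.2 pos [ 0.5699 -0.3176  0.1696] psi 87.75 tilt [0.0002 0.0016] w 0.487 F [-0.2  0.3 -1.5]
shift [ 0.0015 -0.0097  0.1186] turn -0.0044 rows 3.0
```

>>> step_arm:
  rows: "0.001 -0.005 0.03 0 0.3;0.001 -0.006 0.06 0 0.3;0.001 -0.006 0.09 0 0.3;0.001 -0.006 0.105 0 0.3;0.001 -0.006 0.112 0 0.3;0.001 -0.006 0.116 0 0.3;0.001 -0.006 0.117 0 0.3;0.001 -0.006 0.117 0 0.3"

```text
time_s: 6.87
tool_pos: [0.5699, -0.3243, 0.0536]
tool_rot: [0.019, 1.0, -0.0, 0.001]
ft_force: [-0.2, 0.6, 0.1]
gripper_width: 0.49
gripper_force: 61.5
```

```bash
python3 go.py 0.568 -0.327 0.051 88
```

```text
t 6.8667 pos [ 0.5699 -0.3243  0.0536] psi 87.79 tilt [ 0.0023 -0.0007] w 0.49 F [-0.2  0.6  0.1]
shift [ 0.0018 -0.0027  0.0026] turn -0.0037 rows 1.0
```

>>> step_arm:
  rows: "0 0 0.001 0 0.3;0 0 0.002 0 0.3;0 0 0.003 0 0.3;0 0 0.003 0 0.3"

```text
time_s: 7.2
tool_pos: [0.5692, -0.3251, 0.0503]
tool_rot: [0.02, 1.0, -0.0, 0.001]
ft_force: [-0.4, -0.0, 2.4]
gripper_width: 0.489
gripper_force: 61.7
```

>>> step_arm:
  rows: "0 0 0 0 0.7;0 0 0 0 0.9;0 0 0 0 0.9;0 0 -0.02 0 0.9;0 0 -0.06 0 0.9;0 0 -0.1 0 0.9;0 0 -0.125 0 0.9;0.005 0.04 -0.125 0 0.9;0.01 0.08 -0.125 0 0.9;0.015 0.12 -0.125 0 0.9"

```text
time_s: 8.03
tool_pos: [0.5584, -0.2037, 0.1751]
tool_rot: [0.021, 1.0, -0.0, 0.001]
ft_force: [1.5, 0.9, -0.7]
gripper_width: 0.902
gripper_force: 0.0
```

```bash
python3 go.py 0.5272 0.1443 0.16 120;python3 - <<'E'
from h import *
arm.read_camera("top");print([(np.round(d['position'],4).tolist(),round(d['conf'],2)) for d in arm.place_of("top","amber_bottle_center")])
E
```

```text
t 8.0333 pos [ 0.5584 -0.2037  0.1751] psi 87.58 tilt [ 0.0019 -0.0005] w 0.902 F [ 1.5  0.9 -0.7]
shift [0.0459 0.3464 0.0149] turn -0.5658 rows 9.0
[([0.6215, -0.1015, -0.001], 0.47)]
```

>>> step_arm:
  rows: "0.006 0.04 0 -0.12 0.75;0.012 0.08 0 -0.24 0.75;0.018 0.12 0 -0.36 0.75;0.024 0.16 0 -0.48 0.75;0.03 0.2 0 -0.6 0.75;0.035 0.24 0 -0.72 0.75;0.04 0.28 0 -0.84 0.75;0.045 0.31 0.005 -0.95 0.75;0.046 0.335 0.01 -1.0 0.75;0.046 0.344 0.015 -1.0 0.75"

```text
time_s: 8.97
tool_pos: [0.5255, 0.1468, 0.1596]
tool_rot: [-0.465, 0.885, 0.002, 0.001]
ft_force: [-0.2, 0.2, -0.3]
gripper_width: 0.751
gripper_force: 0.0
```

>>> step_arm:
  rows: "0 0 0 0 0.75;0 0 0 0 0.75"

```text
time_s: 9.13
tool_pos: [0.5263, 0.1396, 0.1588]
tool_rot: [-0.461, 0.887, -0.001, -0.001]
ft_force: [-0.3, -1.3, 0.4]
gripper_width: 0.749
gripper_force: 0.0
```

```bash
python3 go.py 0.5272 0.1443 0.031 145
```

```text
t 9.1333 pos [0.5263 0.1396 0.1588] psi 144.9 tilt [-0.001  -0.0021] w 0.749 F [-0.3 -1.3  0.4]
shift [-0.0047  0.002   0.1278] turn -0.0018 rows 4.0
```

>>> step_arm:
  rows: "-0.003 0.002 0.02 0 0.75;-0.003 0.002 0.05 0 0.75;-0.003 0.002 0.05 0 0.75;-0.003 0.002 0.05 0 0.75"

```text
time_s: 9.47
tool_pos: [0.5258, 0.1417, 0.1084]
tool_rot: [-0.46, 0.888, -0.001, -0.002]
ft_force: [0.3, 0.1, 0.4]
gripper_width: 0.75
gripper_force: 0.0
```

```bash
python3 go.py 0.5272 0.1443 0.031 145
```

```text
t 9.4667 pos [0.5258 0.1417 0.1084] psi 144.78 tilt [-0.0033 -0.0032] w 0.75 F [0.3 0.1 0.4]
shift [-0.0033  0.0003  0.0774] turn -0.0038 rows 2.0
```

>>> step_arm:
  rows: "-0.003 0 0.02 0 0.75;-0.003 0 0.045 0 0.75;-0.003 0 0.065 0 0.75;-0.003 0 0.077 0 0.75;-0.003 0 0.077 0 0.75;-0.003 0 0.077 0 0.2;-0.003 0 0.077 0 0.2;-0.003 0 0.077 0 0.2;-0.003 0 0.077 0 0.2"

```text
time_s: 10.22
tool_pos: [0.5299, 0.1474, 0.0345]
tool_rot: [-0.462, 0.887, -0.001, 0.002]
ft_force: [0.6, -2.0, 6.7]
gripper_width: 0.415
gripper_force: 60.6
```

```bash
python3 go.py 0.496 -0.323 0.17 90
```

```text
t 10.2167 pos [0.5299 0.1474 0.0345] psi 144.98 tilt [0.0045 0.0008] w 0.415 F [ 0.6 -2.   6.7]
shift [ 0.4042 -0.2427 -0.1361] turn 0.9595 rows 12.0
```

>>> step_arm:
  rows: "0 0 -0.03 0 0.2;0 0 -0.07 0 0.2;0 0 -0.11 0 0.2;0 0 -0.135 0 0.2;0.034 -0.02 -0.135 0.1 0.2;0.068 -0.04 -0.135 0.2 0.2;0.102 -0.06 -0.135 0.32 0.2;0.136 -0.08 -0.135 0.44 0.2;0.17 -0.1 -0.135 0.56 0.2;0.204 -0.12 -0.135 0.68 0.2"

```text
time_s: 11.05
tool_pos: [0.5088, -0.0904, 0.1682]
tool_rot: [-0.137, 0.991, -0.0, 0.001]
ft_force: [1.0, -0.4, -0.6]
gripper_width: 0.411
gripper_force: 60.3
```

```bash
python3 go.py 0.496 -0.323 0.165 90
```

```text
t 11.05 pos [ 0.5088 -0.0904  0.1682] psi 105.73 tilt [ 0.0011 -0.0001] w 0.411 F [ 1.  -0.4 -0.6]
shift [ 0.0754 -0.2204  0.0032] turn 0.2745 rows 6.0
```

>>> step_arm:
  rows: "0.013 -0.038 0 0.1 0.2;0.026 -0.076 0 0.2 0.2;0.039 -0.114 0 0.27 0.2;0.052 -0.152 0 0.27 0.2;0.065 -0.19 0 0.27 0.2;0.075 -0.215 0 0.27 0.2;0.075 -0.215 0 0.27 0.2;0.075 -0.215 0 0.27 0.2;0.075 -0.215 0 0.27 0.2"

```text
time_s: 11.8
tool_pos: [0.4968, -0.3147, 0.1675]
tool_rot: [-0.005, 1.0, 0.001, 0.0]
ft_force: [0.1, 0.7, -1.5]
gripper_width: 0.411
gripper_force: 60.3
```

```bash
python3 go.py 0.496 -0.323 0.0395 90; python3 - <<'E'
from h import *
I=arm.read_camera("top");J=arm.read_camera("scene")
print([(np.round(d['position'],4).tolist(),round(d['conf'],2)) for d in arm.place_of("top","amber_bottle_center")])
f=lambda I:cv2.resize(I[:,:,::-1],None,fx=3,fy=3,interpolation=cv2.INTER_CUBIC)
cv2.imwrite("pics/p1.png",np.hstack([f(I[120:220,340:470]),f(J[130:230,300:430])]))
E
```

```text
t 11.8 pos [ 0.4968 -0.3147  0.1675] psi 90.63 tilt [0.0003 0.0015] w 0.411 F [ 0.1  0.7 -1.5]
shift [ 0.001  -0.0085  0.128 ] turn 0.011 rows 4.0
[([0.5694, -0.3228, 0.0533], 0.75)]
```

View pics/p1.png

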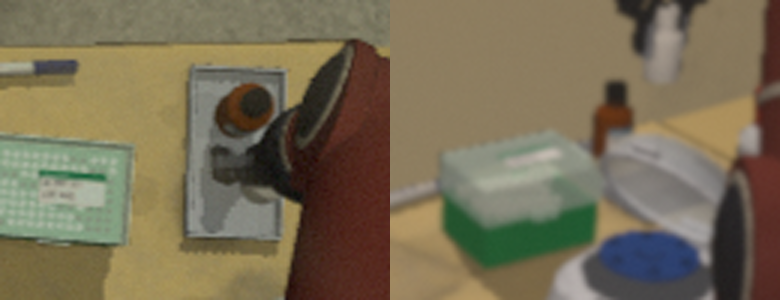

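The amber bottle stands upright in the tray (pixel ~(421,156) in the top view), and the white one is in the gripper above it. Now I'll lower the white bottle.

>>> step_arm:
  rows: "0 -0.006 0.03 0 0.2;0 -0.006 0.06 0 0.2;0 -0.006 0.09 0 0.2;0 -0.006 0.11 0 0.2;0 -0.006 0.12 0 0.2;0 -0.006 0.124 0 0.2;0 -0.006 0.126 0 0.2;0 -0.006 0.128 0 0.2;0 -0.006 0.128 0 0.2"

```text
time_s: 12.7
tool_pos: [0.4977, -0.3222, 0.0404]
tool_rot: [-0.005, 1.0, -0.001, 0.001]
ft_force: [-0.7, -0.4, -1.0]
gripper_width: 0.414
gripper_force: 60.4
```

>>> step_arm:
  rows: "0 0 0.001 0 0.2;0 0 0.002 0 0.2;0 0 0.002 0 0.2"

```text
time_s: 12.95
tool_pos: [0.4975, -0.3224, 0.0385]
tool_rot: [-0.005, 1.0, -0.001, 0.001]
ft_force: [-0.1, 0.7, 3.6]
gripper_width: 0.415
gripper_force: 60.8
```

>>> step_arm:
  rows: "0 0 0 0 0.7;0 0 0 0 0.85;0 0 0 0 0.85;0 0 -0.02 0 0.85;0 0 -0.06 0 0.85;0 0 -0.1 0 0.85;0 0 -0.125 0 0.85;0 0.02 -0.125 0.12 0.7;0 0.04 -0.125 0.24 0.6;0 0.06 -0.125 0.36 0.6"

```text
time_s: 13.78
tool_pos: [0.4961, -0.2618, 0.163]
tool_rot: [0.178, 0.984, -0.0, 0.001]
ft_force: [0.4, 0.7, -0.6]
gripper_width: 0.594
gripper_force: 0.0
```

>>> step_arm:
  rows: "0 0.01 0 0.12 0.6;0 0.01 0 0.24 0.6;0 0.01 0 0.36 0.6;0 0.01 0 0.48 0.6;0 0.01 0 0.6 0.6;0 0.01 0 0.72 0.6;0 0.01 0 0.84 0.6;0 0.01 0 0.96 0.6;0 0.01 0 1.08 0.6;0 0.01 0 1.2 0.6"

```text
time_s: 14.62
tool_pos: [0.4995, -0.2523, 0.1622]
tool_rot: [0.702, 0.713, 0.0, -0.0]
ft_force: [-0.3, -0.7, 0.1]
gripper_width: 0.599
gripper_force: 0.0
```

```bash
python3 go.py 0.485 -0.237 0.16 -5; python3 - <<'E'
from h import *
print(np.round(arm.get_state()['q'],2))
for c in["top","scene"]:
  arm.read_camera(c)
  for n in["amber_bottle_center","white_bottle_center","tip_box"]:print(c,n,[(np.round(d['position'],4).tolist(),round(d['conf'],2)) for d in arm.place_of(c,n)])
E
```

```text
t 14.6167 pos [ 0.4995 -0.2523  0.1622] psi 0.88 tilt [-0.0003  0.0003] w 0.599 F [-0.3 -0.7  0.1]
shift [ 0.0155 -0.0143  0.0022] turn 0.1026 rows 1.0
[ 0.22  0.59  0.32  1.79 -0.25  0.8   0.68]
top amber_bottle_center []
top white_bottle_center []
top tip_box [([0.4935, -0.1472, -0.0041], 0.84), ([0.3776, 0.0533, 0.0017], 0.55)]
scene amber_bottle_center [([0.5666, -0.3277, 0.0533], 0.7)]
scene white_bottle_center [([0.4917, -0.3181, 0.0463], 0.53), ([0.3283, 0.2097, 0.0018], 0.25)]
scene tip_box [([0.4941, -0.1492, -0.0006], 0.88)]
```

>>> step_arm:
  rows: "0.013 -0.014 0 0.1 0.6;0.013 -0.014 0.03 0.1 0.6;0.013 -0.014 0.07 0.1 0.6;0.013 -0.014 0.1 0.1 0.6;0.013 -0.014 0.125 0.1 0.6;0.013 -0.014 0.13 0.1 0.6;0.013 -0.014 0.13 0.1 0.6"

```text
time_s: 15.6
tool_pos: [0.4843, -0.2395, 0.0309]
tool_rot: [0.734, 0.679, -0.001, -0.002]
ft_force: [-0.3, 0.2, 0.5]
gripper_width: 0.602
gripper_force: 0.0
```

```bash
python3 go.py 0.503 -0.03 0.031 -5 0.511 0.045 0.031 2
```

```text
t 15.6 pos [ 0.4843 -0.2395  0.0309] psi -4.52 tilt [-0.0034  0.0018] w 0.602 F [-0.3  0.2  0.5]
shift [2.104e-01 2.200e-03 2.000e-04] turn 0.0084 rows 6.0
shift [0.2858 0.0042 0.0003] turn -0.1138 rows 7.0
```

>>> step_arm:
  rows: "0.006 0 0 0 0.6;0.01 0 0 0 0.6;0.014 0 0 0 0.6;0.018 0 0 0 0.6;0.022 0 0 0 0.6;0.028 0 0 0 0.6;0.035 0 0 0 0.6;0.042 0 0 0 0.6;0.05 0 0 0 0.6;0.058 0 0 0 0.6"

```text
time_s: 16.43
tool_pos: [0.4904, -0.1824, 0.0329]
tool_rot: [0.735, 0.678, 0.0, 0.001]
ft_force: [-1.0, -4.0, 6.0]
gripper_width: 0.603
gripper_force: 0.0
```

```bash
python3 go.py; cat >> h.py <<'E'
def pl(n,cs=("top","scene")):
    for c in cs:
        arm.read_camera(c);print(c,n,[(np.round(d['position'],4).tolist(),round(d['conf'],2)) for d in arm.place_of(c,n)[:2]])
def bx(p0,cs=("top","scene")):
    for c in cs:
        arm.read_camera(c);m=mask(c,"tip_box")
        if m is not None: r=fit({c:m},p0,BOX);print(c,np.round(r[0],4),round(r[1],3))
E
python3 -c "
from h import *
pl('tip_box');bx([.496,-.11,-.08])"
```

```text
t 16.4333 pos [ 0.4904 -0.1824  0.0329] psi -4.57 tilt [ 0.0016 -0.0017] w 0.603 F [-1. -4.  6.]
top tip_box [([0.4951, -0.1036, -0.0032], 0.69)]
scene tip_box [([0.4944, -0.1042, -0.0004], 0.89)]
top [ 0.497  -0.0996 -0.0853] 0.368
scene [ 0.4974 -0.1019 -0.117 ] 0.031
```

>>> step_arm:
  rows: "0.0 0 -0.003 0 0.6;0.006 0 -0.006 0 0.6;0.014 0 -0.006 0 0.6;0.022 0 -0.006 0 0.6;0.03 0 -0.006 0 0.6;0.038 0 -0.006 0 0.6;0.046 0 -0.006 0 0.6;0.054 0 -0.006 0 0.6;0.062 0 -0.006 0 0.6;0.07 0 -0.006 0 0.6"

```text
time_s: 17.67
tool_pos: [0.4955, -0.1114, 0.0383]
tool_rot: [0.734, 0.679, -0.0, -0.0]
ft_force: [-0.3, -1.9, 1.6]
gripper_width: 0.602
gripper_force: 0.0
```

```bash
python3 go.py; python3 -c "
from h import *
pl('tip_box');bx([.503,-.03,-.08],['scene'])"
```

```text
t 17.6667 pos [ 0.4955 -0.1114  0.0383] psi -4.51 tilt [-0.0001 -0.    ] w 0.602 F [-0.3 -1.9  1.6]
top tip_box [([0.5009, -0.0341, -0.0041], 0.82)]
scene tip_box [([0.5036, -0.0334, 0.0001], 0.91)]
scene [ 0.5029 -0.0299 -0.0666] 0.017
```

>>> step_arm:
  rows: "0.006 0 0 -0.01 0.6;0.014 0.001 0 -0.025 0.6;0.022 0.002 0 -0.04 0.6;0.03 0.003 0 -0.055 0.6;0.038 0.004 0 -0.07 0.6;0.046 0.005 0 -0.085 0.6;0.054 0.006 0 -0.1 0.6;0.062 0.007 0 -0.115 0.6;0.07 0.008 0 -0.115 0.6;0.078 0.008 0 -0.115 0.6"

```text
time_s: 18.8
tool_pos: [0.5097, -0.0343, 0.0383]
tool_rot: [0.694, 0.72, 0.0, -0.0]
ft_force: [-0.2, -1.2, 0.9]
gripper_width: 0.599
gripper_force: 0.0
```

```bash
python3 go.py; python3 -c "
from h import *
pl('tip_box');bx([.505,.05,.02])"
```

```text
t 18.8 pos [ 0.5097 -0.0343  0.0383] psi 2.08 tilt [0. 0.] w 0.599 F [-0.2 -1.2  0.9]
top tip_box [([0.5106, 0.0418, -0.0025], 0.68), ([0.57, -0.3257, 0.0549], 0.62)]
scene tip_box [([0.5085, 0.0431, -0.0014], 0.86)]
top [0.5074 0.0535 0.0261] 1.392
scene [0.5069 0.0459 0.0524] 0.023
```

>>> step_arm:
  rows: "0.006 0 0 0 0.6;0.014 0 0 0 0.6;0.022 0 0 0 0.6;0.03 0 0 0 0.6;0.038 0 0 0 0.6;0.046 0 0 0 0.6;0.054 0 0 0 0.6;0.06 0 0 0 0.6;0.064 0 0 0 0.6;0.066 0 0 0 0.6"

```text
time_s: 20.03
tool_pos: [0.507, 0.0318, 0.0383]
tool_rot: [0.694, 0.72, -0.0, -0.0]
ft_force: [0.2, -1.2, 0.9]
gripper_width: 0.598
gripper_force: 0.0
```

>>> step_arm:
  rows: "0.001 0 0 0 0.6;0.002 0 0 0 0.6;0.003 0 0 0 0.6;0.004 0 0 0 0.6;0.005 0 0 0 0.6;0.006 0 0 0 0.6;0.006 0 0 0 0.6"

```text
time_s: 20.62
tool_pos: [0.5069, 0.0371, 0.0382]
tool_rot: [0.694, 0.72, 0.0, -0.0]
ft_force: [1.3, -1.2, -1.1]
gripper_width: 0.6
gripper_force: 0.0
```

```bash
python3 go.py; python3 -c "
from h import *
pl('tip_box');bx([.505,.12,.035])"
```

```text
t 20.6167 pos [0.5069 0.0371 0.0382] psi 2.08 tilt [-0.0002  0.0003] w 0.6 F [ 1.3 -1.2 -1.1]
top tip_box [([0.507, 0.1109, -0.0023], 0.98), ([0.3523, -0.3527, 0.001], 0.41)]
scene tip_box [([0.5064, 0.1142, 0.0015], 0.85)]
top [ 0.5097  0.1203 -0.0055] 2.629
scene [0.504  0.1162 0.0137] 0.153
```

>>> step_arm:
  rows: "-0.012 0 0 0 0.6;-0.014 0 -0.03 0 0.6;-0.014 0 -0.07 0 0.6;-0.01 -0.02 -0.1 -0.12 0.85;0.01 -0.04 -0.1 -0.24 0.85;0.03 -0.06 -0.1 -0.36 0.85;0.05 -0.084 -0.1 -0.48 0.85;0.07 -0.084 -0.1 -0.6 0.85;0.08 -0.084 -0.1 -0.72 0.85;0.08 -0.084 -0.1 -0.84 0.85"

```text
time_s: 21.85
tool_pos: [0.4195, 0.1171, 0.1386]
tool_rot: [0.335, 0.942, 0.001, -0.0]
ft_force: [-0.7, 0.0, -0.0]
gripper_width: 0.851
gripper_force: 0.0
```

>>> step_arm:
  rows: "0 0 0 -0.12 0.85;0 0 0 -0.24 0.85;0 0 0 -0.36 0.85;0 0 0 -0.48 0.85;0 0 0 -0.6 0.85;0 0 0 -0.72 0.85;0 0 0 -0.73 0.85;0 0 0 -0.73 0.85"

```text
time_s: 22.52
tool_pos: [0.4201, 0.1137, 0.1384]
tool_rot: [-0.016, 1.0, 0.0, -0.0]
ft_force: [1.1, 0.7, 0.0]
gripper_width: 0.851
gripper_force: 0.0
```

```bash
python3 go.py .422 .117 .038 92; python3 -c "
from h import *
pl('tip_box');bx([.505,.12,.035]);pl('fence')"
```

```text
t 22.5167 pos [0.4201 0.1137 0.1384] psi 91.87 tilt [-0.0002  0.0003] w 0.851 F [1.1 0.7 0. ]
shift [-0.002   0.0032  0.1004] turn -0.0023 rows 3.0
top tip_box []
scene tip_box [([0.5056, 0.1142, -0.0014], 0.67)]
top [0.5052 0.1117 0.0069] 0.304
scene [0.5061 0.1179 0.0025] 0.229
top fence [([0.5813, 0.188, -0.0], 0.71)]
scene fence [([0.5329, -0.325, -0.0015], 0.59), ([0.5801, 0.1911, 0.0027], 0.56)]
```

>>> step_arm:
  rows: "0 0.002 0.03 0 0.85;0 0.002 0.065 0 0.85;0 0.002 0.09 0 0.85;0 0.002 0.1 0 0.85;-0.006 0.002 0.1 0 0.85;-0.012 0.002 0.1 0 0.85;-0.018 0.002 0.1 0 0.85;-0.024 0.002 0.1 0 0.85;-0.03 0.002 0.1 0 0.85;-0.036 0.002 0.1 0 0.85"

```text
time_s: 23.95
tool_pos: [0.4563, 0.1169, 0.039]
tool_rot: [-0.018, 1.0, -0.0, -0.0]
ft_force: [-2.3, 0.4, 1.1]
gripper_width: 0.85
gripper_force: 0.0
```

>>> step_arm:
  rows: "-0.003 0 0 0 0.85;-0.006 0 0 0 0.85;-0.009 0 0 0 0.85;-0.012 0 0 0 0.85;-0.014 0 0 0 0.85;-0.014 0 0 0 0.85"

```text
time_s: 24.45
tool_pos: [0.4708, 0.1176, 0.0383]
tool_rot: [-0.018, 1.0, 0.0, 0.001]
ft_force: [-0.2, 0.1, -0.7]
gripper_width: 0.849
gripper_force: 0.0
```

```bash
python3 go.py; python3 -c "
from h import *
pl('tip_box');bx([.53,.118,.035])"
```

```text
t 24.45 pos [0.4708 0.1176 0.0383] psi 92.01 tilt [0.001  0.0002] w 0.849 F [-0.2  0.1 -0.7]
top tip_box [([0.533, 0.1133, -0.0037], 0.76), ([0.4924, -0.3213, 0.0406], 0.72)]
scene tip_box [([0.5299, 0.1135, 0.0021], 0.68)]
top [0.5334 0.1111 0.0458] 0.88
```

Contact offset is about 0.061, so the wall should come near TCP x = 0.479. I'll creep up in 1 mm rows and watch the force.

>>> step_arm:
  rows: "-0.001 0 0 0 0.85;-0.002 0 0 0 0.85;-0.003 0 0 0 0.85;-0.004 0 0 0 0.85;-0.005 0 0 0 0.85;-0.006 0 0 0 0.85;-0.006 0 0 0 0.85"

```text
time_s: 25.43
tool_pos: [0.4764, 0.1177, 0.0383]
tool_rot: [-0.018, 1.0, 0.0, 0.0]
ft_force: [-0.8, -0.9, -0.8]
gripper_width: 0.851
gripper_force: 0.0
```

>>> step_arm:
  rows: "-0.001 0 0 0 0.85;-0.002 0 0 0 0.85;-0.002 0 0 0 0.85"

```text
time_s: 25.68
tool_pos: [0.4782, 0.1178, 0.0383]
tool_rot: [-0.018, 1.0, 0.0, 0.0]
ft_force: [-2.1, -0.2, -0.2]
gripper_width: 0.846
gripper_force: 0.0
```

>>> step_arm:
  rows: "-0.001 0 0 0 0.85;-0.002 0 0 0 0.85;-0.002 0 0 0 0.85"

```text
time_s: 25.93
tool_pos: [0.4782, 0.1178, 0.0381]
tool_rot: [-0.017, 1.0, -0.0, -0.002]
ft_force: [-5.9, 1.1, 1.8]
gripper_width: 0.847
gripper_force: 0.0
```

>>> step_arm:
  rows: "0.006 0 0 0 0.85;0.015 0 0 0 0.6;0.015 0 -0.03 0 0.3;0.015 0 -0.07 0 0.3;0.015 -0.02 -0.11 0.12 0.3;0.005 -0.05 -0.11 0.24 0.3;-0.01 -0.08 -0.11 0.36 0.3;-0.03 -0.1 -0.11 0.48 0.3;-0.05 -0.1 -0.11 0.6 0.3;-0.057 -0.1 -0.11 0.72 0.3"

```text
time_s: 26.77
tool_pos: [0.544, 0.0174, 0.1491]
tool_rot: [0.34, 0.94, 0.0, 0.003]
ft_force: [1.2, 0.3, 0.1]
gripper_width: 0.299
gripper_force: 0.0
```

>>> step_arm:
  rows: "0 0 0 0.12 0.3;0 0 0 0.24 0.3;0 0 0 0.36 0.3;0 0 0 0.48 0.3;0 0 0 0.6 0.3;0 0 0 0.72 0.3;0 0 0 0.84 0.3;0 0 0 0.85 0.3;0 0 0 0.85 0.3"

```text
time_s: 27.52
tool_pos: [0.5406, 0.0201, 0.1483]
tool_rot: [0.693, 0.721, 0.0, 0.001]
ft_force: [0.2, 0.3, -0.3]
gripper_width: 0.305
gripper_force: 0.0
```

```bash
python3 go.py .536 .018 .038 2; python3 -c "
from h import *
pl('tip_box');bx([.539,.115,.035])"
```

```text
t 27.5167 pos [0.5406 0.0201 0.1483] psi 2.24 tilt [ 0.0008 -0.0007] w 0.305 F [ 0.2  0.3 -0.3]
shift [-0.0018 -0.0047  0.1103] turn 0.0041 rows 3.0
top tip_box [([0.5387, 0.1139, -0.0036], 0.73)]
scene tip_box [([0.5384, 0.1116, 0.0004], 0.91)]
top [0.5391 0.1188 0.0937] 1.771
scene [0.5396 0.1166 0.0446] 0.101
```

>>> step_arm:
  rows: "-0.002 -0.005 0.03 0 0.3;-0.002 -0.005 0.065 0 0.3;-0.002 -0.005 0.095 0 0.3;-0.002 -0.005 0.11 0 0.3;-0.002 -0.005 0.11 0 0.3;0.004 -0.005 0.11 0 0.3;0.01 -0.005 0.11 0 0.3;0.014 -0.005 0.11 0 0.3;0.017 -0.005 0.11 0 0.3;0.017 -0.005 0.11 0 0.3"

```text
time_s: 28.75
tool_pos: [0.5356, 0.0381, 0.0394]
tool_rot: [0.694, 0.72, 0.001, 0.001]
ft_force: [0.1, -0.8, -0.4]
gripper_width: 0.301
gripper_force: 0.0
```

>>> step_arm:
  rows: "0.001 0 0 0 0.3;0.002 0 0 0 0.3;0.003 0 0 0 0.3;0.004 0 0 0 0.3;0.005 0 0 0 0.3;0.005 0 0 0 0.3"

```text
time_s: 29.25
tool_pos: [0.5349, 0.0414, 0.0384]
tool_rot: [0.694, 0.72, -0.0, 0.0]
ft_force: [-0.6, -1.8, 0.3]
gripper_width: 0.299
gripper_force: 0.0
```

>>> step_arm:
  rows: "0.001 0 0 0 0.3;0.002 0 0 0 0.3;0.002 0 0 0 0.3"

```text
time_s: 29.5
tool_pos: [0.5347, 0.0439, 0.0383]
tool_rot: [0.694, 0.72, 0.0, -0.0]
ft_force: [-0.3, -1.1, -0.3]
gripper_width: 0.298
gripper_force: 0.0
```

>>> step_arm:
  rows: "0.001 0 0 0 0.3;0.002 0 0 0 0.3;0.002 0 0 0 0.3"

```text
time_s: 29.75
tool_pos: [0.5345, 0.0461, 0.0383]
tool_rot: [0.694, 0.72, 0.0, -0.0]
ft_force: [1.2, -1.0, 0.6]
gripper_width: 0.301
gripper_force: 0.0
```

>>> step_arm:
  rows: "0.001 0 0 0 0.3;0.002 0 0 0 0.3;0.002 0 0 0 0.3"

```text
time_s: 30.0
tool_pos: [0.5343, 0.0466, 0.0383]
tool_rot: [0.695, 0.719, -0.001, 0.0]
ft_force: [-0.1, -3.5, 0.6]
gripper_width: 0.298
gripper_force: 0.0
```

>>> step_arm:
  rows: "0.001 0 0 0 0.3;0.001 0 0 0 0.3"

```text
time_s: 30.17
tool_pos: [0.5341, 0.0467, 0.0383]
tool_rot: [0.695, 0.719, -0.001, 0.001]
ft_force: [-1.2, -6.2, 1.2]
gripper_width: 0.3
gripper_force: 0.0
```

>>> step_arm:
  rows: "-0.005 0 0 0 0.3;-0.015 0 0 0 0.3;-0.015 0 -0.03 0 0.3;-0.015 0 -0.07 0 0.3;-0.01 -0.025 -0.11 -0.12 0.6;0.01 -0.05 -0.11 -0.24 0.85;0.03 -0.08 -0.11 -0.36 0.85;0.05 -0.1 -0.11 -0.48 0.85;0.07 -0.1 -0.11 -0.6 0.85;0.08 -0.1 -0.11 -0.72 0.85"

```text
time_s: 31.0
tool_pos: [0.4298, 0.1283, 0.1487]
tool_rot: [0.391, 0.92, 0.001, -0.001]
ft_force: [0.8, -0.3, 1.1]
gripper_width: 0.85
gripper_force: 0.0
```

>>> step_arm:
  rows: "0 0 0 -0.12 0.85;0 0 0 -0.24 0.85;0 0 0 -0.36 0.85;0 0 0 -0.48 0.85;0 0 0 -0.6 0.85;0 0 0 -0.72 0.85;0 0 0 -0.84 0.85;0 0 0 -0.85 0.85;0 0 0 -0.85 0.85"

```text
time_s: 31.75
tool_pos: [0.4316, 0.1252, 0.1484]
tool_rot: [-0.017, 1.0, 0.0, -0.0]
ft_force: [1.2, 0.1, 0.1]
gripper_width: 0.851
gripper_force: 0.0
```

```bash
python3 go.py .445 .1235 .038 92; python3 -c "
from h import *
I=arm.read_camera('top');cv2.imwrite('pics/p2.png',cv2.resize(I[130:220,225:345,::-1],None,fx=6,fy=6,interpolation=cv2.INTER_CUBIC))
pl('tip_box');bx([.539,.123,.035])"
```

```text
t 31.75 pos [0.4316 0.1252 0.1484] psi 91.89 tilt [-0.0003  0.0008] w 0.851 F [1.2 0.1 0.1]
shift [-0.0134 -0.0022  0.1104] turn -0.0019 rows 3.0
top tip_box [([0.5383, 0.1224, -0.0026], 0.69)]
scene tip_box [([0.5385, 0.124, 0.0006], 0.68)]
top [ 0.5373  0.1226 -0.0017] 0.179
scene [0.5384 0.1242 0.0389] 0.176
```

View pics/p2.png

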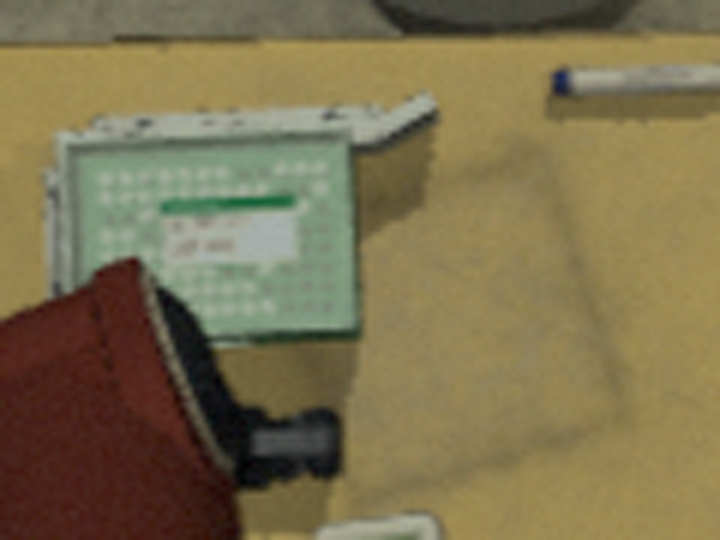

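The picture shows the box seated in the corner, its lid edge at crop (60,140) parallel to the bars. I'll do one more gentle touch on the x side.

>>> step_arm:
  rows: "0 -0.003 0.03 0 0.85;0 -0.003 0.065 0 0.85;0 -0.003 0.095 0 0.85;0 -0.003 0.11 0 0.85;-0.01 -0.003 0.11 0 0.85;-0.02 -0.003 0.11 0 0.85;-0.03 -0.003 0.11 0 0.85;-0.036 -0.003 0.11 0 0.85;-0.04 -0.003 0.11 0 0.85;-0.04 -0.003 0.11 0 0.85"

```text
time_s: 33.03
tool_pos: [0.4726, 0.1235, 0.0384]
tool_rot: [-0.017, 1.0, 0.0, 0.001]
ft_force: [-0.3, 0.4, -0.4]
gripper_width: 0.847
gripper_force: 0.0
```

>>> step_arm:
  rows: "-0.001 0 0 0 0.85;-0.002 0 0 0 0.85;-0.003 0 0 0 0.85;-0.004 0 0 0 0.85;-0.004 0 0 0 0.85"

```text
time_s: 33.45
tool_pos: [0.4758, 0.1236, 0.0384]
tool_rot: [-0.018, 1.0, 0.0, 0.0]
ft_force: [0.4, 0.4, -0.1]
gripper_width: 0.852
gripper_force: 0.0
```

>>> step_arm:
  rows: "-0.001 0 0 0 0.85;-0.002 0 0 0 0.85;-0.002 0 0 0 0.85"

```text
time_s: 33.7
tool_pos: [0.4776, 0.1236, 0.0383]
tool_rot: [-0.018, 1.0, -0.0, -0.0]
ft_force: [0.1, -0.2, 0.2]
gripper_width: 0.848
gripper_force: 0.0
```

>>> step_arm:
  rows: "-0.001 0 0 0 0.85;-0.002 0 0 0 0.85;-0.002 0 0 0 0.85"

```text
time_s: 33.95
tool_pos: [0.4779, 0.1236, 0.038]
tool_rot: [-0.018, 1.0, -0.0, -0.002]
ft_force: [-3.9, 0.6, 2.6]
gripper_width: 0.851
gripper_force: 0.0
```

>>> step_arm:
  rows: "-0.001 0 0 0 0.85;-0.001 0 0 0 0.85"

```text
time_s: 34.12
tool_pos: [0.478, 0.1236, 0.0379]
tool_rot: [-0.017, 1.0, -0.0, -0.003]
ft_force: [-5.2, 0.3, 1.2]
gripper_width: 0.848
gripper_force: 0.0
```

>>> step_arm:
  rows: "0.005 0 0 0 0.85;0.015 0 0 0 0.85;0.015 0 -0.03 0 0.85;0.015 0 -0.07 0 0.85;0.015 0 -0.11 0 0.85;0.015 0.04 -0.15 0 0.85;0.015 0.08 -0.18 0 0.85;0.015 0.12 -0.2 0 0.85;0.02 0.16 -0.2 0 0.85;0.03 0.2 -0.2 0 0.85"

```text
time_s: 34.95
tool_pos: [0.4514, 0.3043, 0.2401]
tool_rot: [-0.016, 1.0, 0.002, 0.005]
ft_force: [0.3, 0.9, -0.2]
gripper_width: 0.85
gripper_force: 0.0
```

>>> step_arm:
  rows: "0.01 0.04 0 0.1 1;0.02 0.08 0 0.2 1;0.04 0.11 0 0.3 1;0.06 0.14 0 0.4 1;0.08 0.17 0 0.45 1;0.1 0.2 0 0.45 1;0.12 0.23 0 0.45 1;0.13 0.25 0 0.45 1;0.13 0.25 0 0.45 1"

```text
time_s: 35.7
tool_pos: [0.3038, 0.5539, 0.2366]
tool_rot: [0.201, 0.98, 0.003, -0.002]
ft_force: [-1.0, 0.8, -0.1]
gripper_width: 1.0
gripper_force: 0.0
```

```bash
python3 go.py; python3 - <<'E'
from h import *
bx([.539,.123,.035]);
for n in['tip_box','fence','amber_bottle_center','white_bottle_center','timer','big_bottle','petri_dish','marker','wash_bottle','beaker']: pl(n,['top'])
pl('amber_bottle_center',['scene']);pl('white_bottle_center',['scene'])
I=arm.read_camera('top');J=arm.read_camera('scene')
f=lambda I,k:cv2.resize(I[:,:,::-1],None,fx=k,fy=k,interpolation=cv2.INTER_CUBIC)
a=f(I[130:205,225:445],3.6);b=f(J[160:243,190:410],3.6);cv2.imwrite('pics/end.png',np.vstack([a,b])[:598])
E
```

```text
t 35.7 pos [0.3038 0.5539 0.2366] psi 66.85 tilt [-0.0024  0.0067] w 1.0 F [-1.   0.8 -0.1]
top [0.5373 0.1208 0.0385] 0.022
scene [0.5378 0.1246 0.0654] 0.118
top tip_box [([0.5374, 0.123, -0.0058], 0.56), ([0.6201, -0.0999, 0.0006], 0.2)]
top fence [([0.5793, 0.1901, -0.0008], 0.75), ([0.5372, 0.1222, -0.0041], 0.32)]
top amber_bottle_center [([0.5672, -0.3227, 0.0502], 0.81)]
top white_bottle_center [([0.4935, -0.3229, 0.0419], 0.45)]
top timer [([0.3767, 0.0551, -0.0013], 0.97)]
top big_bottle [([0.3291, 0.2085, 0.0011], 0.94), ([0.5697, -0.3228, 0.0521], 0.71)]
top petri_dish [([0.3923, 0.2531, -0.0029], 0.85), ([0.5332, -0.3223, -0.002], 0.52)]
top marker [([0.6217, -0.1038, 0.002], 0.58)]
top wash_bottle [([0.3528, -0.349, 0.0035], 0.58)]
top beaker [([0.2858, -0.2827, -0.0003], 0.83), ([0.3902, 0.2561, -0.0027], 0.21)]
scene amber_bottle_center [([0.5646, -0.3297, 0.0521], 0.84)]
scene white_bottle_center []
```

View pics/end.png

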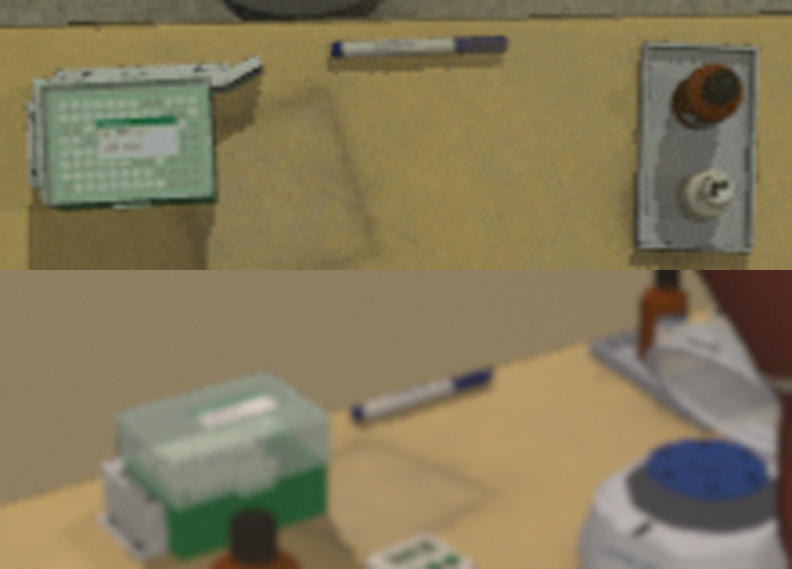

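The final pictures show the box flush in the corner (crop (40,80)–(215,205)), both bottles upright in the tray at (708,95) and (708,193), and the bystanders unmoved. Handing in.

>>> step_arm:
  rows: "0 0 0 0 1;0 0 0 0 1;0 0 0 0 1;0 0 0 0 1"

```text
time_s: 37.53
tool_pos: [0.3097, 0.5473, 0.2368]
tool_rot: [0.206, 0.979, -0.0, -0.0]
ft_force: [0.2, 0.5, 0.2]
gripper_width: 1.002
gripper_force: 0.0
```

```bash
python3 -c "
from station import arm
print(arm.job_done())"
```

```text
the job is handed in; nothing more can be done
None
```

I handed the job in at about 37.5 s; no verdict came back. By the cameras and push forces, the tip box sits flush and square against both fence bars, both small bottles stand upright in the tray, and the bystanders have not moved.

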